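# Fetch an LED driver from the sliding-door parts case

## Task

Slide the parts case's left-hand door all the way behind the right-hand one, as far as its handle lets it go, and leave it open with the right-hand door shut. Then take the long white LED driver out of the case and lay it flat, right way up, in the bracket in the middle of the round black lamp plate on the jig, lengthwise between the bracket's tabs; set it down gently, do not drop it. Leave everything else where it is.

Things in the scene. Friction and masses are not known exactly. Their poses are not given: they have to be found in the camera images.
- case: Grey parts case fixed to the bench, 260 mm deep (x), 644 mm wide (y). Origin: centre of its underside; x from its front (robot side) to its back, y to its left seen from the robot, z up. The doors lie in its top, which slopes 15 degrees, rising along +x; with the aluminium track frame it is 117 mm high at the front edge and 187 mm at the back.
- left_bay (a point): Middle of the left bay's floor, 8 mm above the bench; axes as the case's. The bay reaches x = +-118 mm, and y = +157 (outer wall) to -155 mm (thin partition). With the left door fully open the way in from above is free from y = -117 to +157 mm (front to back x = +-105 mm).
- left_door (a joint): Left-hand door (322 mm wide, clear panel in an aluminium frame) on the lower, inner track. 0 = shut; grows to 0.274 m as it slides along the case's -y, under and behind the right-hand door, until its handle posts meet that door's edge. It starts shut or up to 60 mm open, slides with about 2.5 N of friction and stays where it is left.
- left_handle (a point): Centre of the left door's handle bar (moves with the door): steel, 12 x 12 mm thick, 120 mm long, running up the slope on two posts 98 mm apart, near the door's left edge; pinch it across y from above. It is 40 mm above the left door's face, 27 mm above the right door's, 24 mm above the track frame. x: up the bar (15 degrees); y: level, the case's y; the door opens along -y.
- right_door (a joint): Right-hand door on the upper, outer track, like the left one with its handle at the right-hand edge. 0 = shut; it would grow to 0.274 m as it slides along the case's +y, over the left door. It starts shut.
- driver_center (a point): Centre of the LED driver, 19 mm above its underside: a white plastic brick of 0.2 to 0.4 kg, 152 mm long (x; 171 with ears), 44 wide (y), 38 high (z, up). The middle 110 mm are full height, the end covers 28 mm high; both ends alike. It lies flat on the left bay's floor, roughly along the case's x, beside the heat sink, either one nearer the partition.
- seat (a point): Middle of the lamp plate's upper face, 18 mm above the bench; the driver is to lie on it. The plate is a black disc 196 mm across, fixed on a grey 200 mm square jig. The bracket is four steel tabs 12 mm high, 3 thick, 18 long (x) at x = +-46, y = +-29.5 mm: 56 mm clear for the driver's 44 mm width, its length along x, either way round; no tab within 36 mm of the middle.
- heat_sink: Finned round aluminium heat sink, 60 mm across, 48 mm high, standing loose in the left bay beside the driver, 85 to 115 mm from it centre to centre. Origin: centre of its underside. Leave it.
- tape: Loose roll of tape, 104 mm across, 48 mm high, origin at the centre of its underside. Leave it.
- circuit_board: Loose green circuit board, 90 x 50 x 18 mm, origin at the centre of its underside. Leave it.
- screwdriver: Loose hand screwdriver, 190 mm long, lying on the bench in front of the case. Leave it.

How it is judged (in metres and radians):
On the way:
1. the left door is slid fully behind the right-hand one (value of joint left_door above 0.256 m), for 0.2 s.
At the end, for the whole second after the job is handed in: The left door is within 18 mm of its full 274 mm travel, the right door within 12 mm of shut; the driver lies flat and right way up (0.1 rad) on the plate, centre within 20 mm of the middle and less than 23 mm above its face, within 0.2 rad of the bracket, released and at rest (value of joint left_door above 0.256 m and value of joint right_door below 0.012 m and horizontal distance between driver_center and seat below 0.02 m and z of driver_center in the frame of seat below 0.023 m and angle between the x axis of driver_center and the x axis of seat, either way round below 0.2 rad and angle between driver_center's own z axis and vertical below 0.1 rad); the robot touches nothing.
It fails at once if the driver is dropped onto the plate (faster than 0.6 m/s just above it) (linear speed of driver above 0.6 m/s and horizontal distance between driver_center and seat below 0.06 m and z of driver_center in the frame of seat below 0.05 m).
It fails at once if a bystander (heat sink, tape, circuit board, screwdriver) is moved more than 30 mm (distance of any of heat_sink, tape, circuit_board, screwdriver from where it was at the start of the episode above 0.03 m).
It also fails if it takes over 56 s, if anything falls off the work surface, if the arm or the gripper's body presses on something with over 40 N, if the wrist force passes 120 N, or if a joint passes its speed limit or range.

## Robot

A 6-joint arm with a two-finger parallel gripper is mounted at the origin on the work surface. World frame = base frame: x ahead of the robot, y to its left, z up, the work surface at z = 0. Lengths are in m, angles in degrees, forces in N, time in s.
With the tool pointing down it reaches from about 0.325 to 0.925 m from the base axis. Payload 3.1 kg.
Tool frame: the origin (TCP) lies midway between the tips of the shut fingers; the grasp point (between the pads) lies 19 mm behind it; z points along the fingers, y is the line along which they close (so a half turn about z gives the same grasp; the last joint's range is limited). The gripper opens to 85 mm and grips with 20 to 120 N. Pads are 22 mm wide; open, the fingers measure 114 mm over their backs; the gripper's body (76 mm by 85 mm) begins 54 mm behind the grasp point. The pads swing forward as they close: fully open they stand 13 mm farther back than shut.
Start: joints at [62.269, 12.427, 92.441, -0, 75.132, -6.429], TCP at [0.227, 0.582, 0.231] pointing down, gripper open.
Joint ranges: [-157.48, 157.48], [-44.54, 120.13], [17.64, 146.25], [-64.5, 244.5], [7.68, 150.69], [-147.95, 147.95]. Speed limits (degrees/s): [159.86, 159.86, 180, 180, 180, 180].

## Interface

Orientations are given as [roll, pitch, yaw] about the fixed x, y, z axes, in that order (R = Rz(yaw) Ry(pitch) Rx(roll)).
In Python, from plant import robot gives the robot as it stands.
- The arm moves only by the tool carry_out, never from a script. Its argument "commands" is a list of rows, each an object of numbers: "ax", "ay", "az": the turn, a rotation vector about the tool's x, y, z scaled (see below); "x", "y", "z": the shift along the tool's x, y, z scaled (see below); "claw": the closure, from 0 (fully open) to 1 (shut). A call has 1 to 10 rows; each row shifts and turns the commanded pose from where the row before left it, along the tool's axes as they then stand; what a row does not reach is not made up. The controller multiplies each number of a shift by 25 mm and each number of a turn by 8 degrees. A row lasts 1/8 s, in which the tool goes at most 62.5 mm and 10.7 degrees, less where a joint would pass 70% of its speed; a pose out of reach is approached as far as the arm can. A call with a number of a shift or a turn outside -1 to 1 is refused whole. A call with a gripper value outside its range is refused whole. The fingers move at their own pace and stop on an object; "grip_force" is the grip in N (left out, the last holds). Time passes only in rows, so rows that do not move let the fingers close. It gives the time, the measured TCP pose, the force, the opening and the grip force at its end, in the units of the state.
- robot.read_state(): the state, without advancing time (a new reading comes with each control period).
- robot.grab_frame(name): name is "scene" or "top" or "wrist"; returns the picture (420x560x3 uint8, red, green, blue); there is no depth.
- robot.camera_info(name): a dict with "fovy" (degrees; the focal length in pixels is half the picture's height over the tangent of half this angle, whatever the lens; pixels are square), "cx", "cy" (the principal point, pixels), "position" and "orientation" of the camera in the world. Camera axes: x right, y down, z forward; pixel columns grow to the right and rows downward; lengths in m; the calibration is good to about 2 mm. A picture is of the moment at which its call begins: read the wrist's pose just before it. camera_info takes no time and is no camera call; for the wrist camera it gives the pose at the moment of the call.
- robot.sign_off(): hands the job in; it is judged then, once.
The state is a dict: "clock": time; "joint_positions": joint angles; "joint_vel": joint speeds; "joint_torque": joint torques, N m; "tcp_pos": TCP position; "orientation": TCP orientation; "wrist_force": force on the tool from outside, world axes, zero at the start; "moment": the same for the moment, N m; "opening": opening from 0.0 (shut) to 1.0 (fully open); "grasp_force": force on a finger pad.
Only numpy, scipy, OpenCV 4.12 (cv2) and the standard library are available. Lean on these libraries where they do the work, as an engineer would, in place of code of your own. Each camera call takes 0.05 s, during which the arm holds its last target. There are 200 camera calls.

## Working session

There is one attempt and no reset: what is moved stays moved. The work goes in short steps, Python scripts to look and compute and a tool call to move; the robot and the scene stay as the last step left them, time stands still between calls to the robot, and variables do not carry over. Pictures are saved under pics/ and viewed, at most 10 in all, crops included, and the job is handed in when it is done.

Besides the shell and the picture viewer there is one more tool, called after "Emit:" as name(argument=value, ...) on one line, values as JSON. carry_out: Moves the arm, as the interface text tells. Shifts and turns lie within -1 to 1; 1 stands for 25 mm of shift or 8 degrees of turn. Its arguments: {"type":"object","properties":{"commands":{"type":"array","items":{"type":"object","properties":{"ax":{"type":"number"},"ay":{"type":"number"},"az":{"type":"number"},"x":{"type":"number"},"y":{"type":"number"},"z":{"type":"number"},"claw":{"type":"number"}}}},"grip_force":{"type":"number"}},"required":["commands"]}

```bash
mkdir -p pics; ls; python3 - <<'E'
from plant import robot
import cv2,numpy as np
print(robot.read_state())
for n in("scene","top","wrist"):
    print(n,robot.camera_info(n))
    cv2.imwrite(f"pics/{n}0.png",robot.grab_frame(n)[:,:,::-1])
E
```

```text
pics
{'clock': 0.0, 'joint_positions': array([ 6.22687703e+01,  1.24774317e+01,  9.25298294e+01, -9.19016040e-04,
        7.51312496e+01, -6.43049013e+00]), 'joint_vel': array([ 0.02238074, -0.05586536,  0.10833658,  0.06829991,  0.06029897,
        0.02125256]), 'joint_torque': array([ 1.61333890e-03, -3.96847522e+01, -3.03852439e+01,  3.62575207e-06,
        9.49742447e-03, -2.11072921e-05]), 'tcp_pos': array([0.22665748, 0.58157022, 0.22994866]), 'orientation': array([-1.79862261e+02, -1.46307877e-02,  1.58699480e+02]), 'wrist_force': array([ 0.4925326 , -0.23166244, -0.52002205]), 'moment': array([ 0.02562051, -0.00927603, -0.02100364]), 'grasp_force': 0.0, 'opening': 1.0005629022048357}
scene {'fovy': 44.07997723625236, 'cx': 274.3908771591013, 'cy': 203.79614785675545, 'position': array([0.77199296, 0.2779057 , 1.25624228]), 'orientation': array([-1.58751233e+02,  1.05241018e-01,  1.24076708e+02])}
top {'fovy': 45.22911425376105, 'cx': 282.69844850080307, 'cy': 214.11839688758403, 'position': array([0.28653273, 0.03420637, 1.44043212]), 'orientation': array([-1.74963586e+02, -2.18214393e-02, -9.11166605e+01])}
wrist {'fovy': 62.98521447195623, 'cx': 277.1748545135447, 'cy': 209.64406150385489, 'position': array([0.15167654, 0.6124889 , 0.37364113]), 'orientation': array([1.61829720e+02, 1.29565828e-01, 6.86732332e+01])}
```

View pics/top0.png

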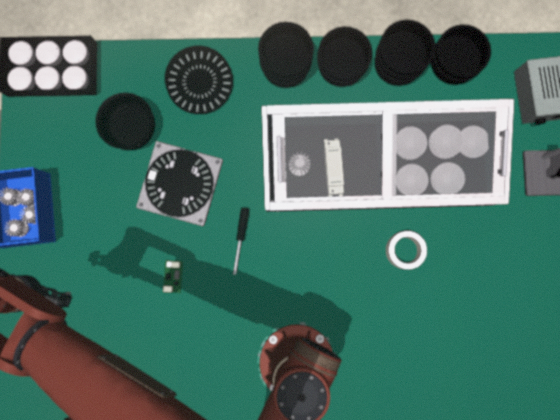

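View pics/scene0.png

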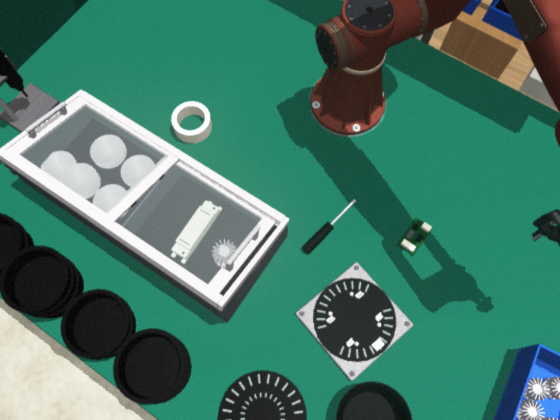

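The top view shows the case at (265–512, 100–210), driver at (334,167), heat sink at (299,163), left handle at (280,158), jig plate at (180,183). The scene view agrees with this. Next I'll take enlarged crops.

```bash
cat > h.py <<'E'
from plant import robot
import cv2,numpy as np
from scipy.spatial.transform import Rotation as R
def cam(n):
    i=robot.camera_info(n); f=210/np.tan(np.radians(i["fovy"]/2))
    return i["position"],R.from_euler("xyz",i["orientation"],degrees=True).as_matrix(),f,i["cx"],i["cy"]
def at(n,u,v,z,c=None):
    p,M,f,cx,cy=c or cam(n); d=M@np.array([(u-cx)/f,(v-cy)/f,1]); return p+d*(z-p[2])/d[2]
def pix(n,P,c=None):
    p,M,f,cx,cy=c or cam(n); q=M.T@(np.asarray(P)-p); return np.array([cx+f*q[0]/q[2],cy+f*q[1]/q[2]])
E
python3 - <<'E'
import cv2,numpy as np
t=cv2.imread("pics/top0.png"); s=cv2.imread("pics/scene0.png")
a=cv2.resize(t[95:215,255:455],None,fx=4,fy=4,interpolation=cv2.INTER_CUBIC)  #800x480
cv2.imwrite("pics/a.png",a)
b=cv2.resize(t[135:235,130:230],(400,400),interpolation=cv2.INTER_CUBIC)
c=cv2.resize(s[255:385,290:420],(400,400),interpolation=cv2.INTER_CUBIC)
cv2.imwrite("pics/b.png",np.hstack([b,c]))
E
```

```text
(no output)
```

View pics/a.png

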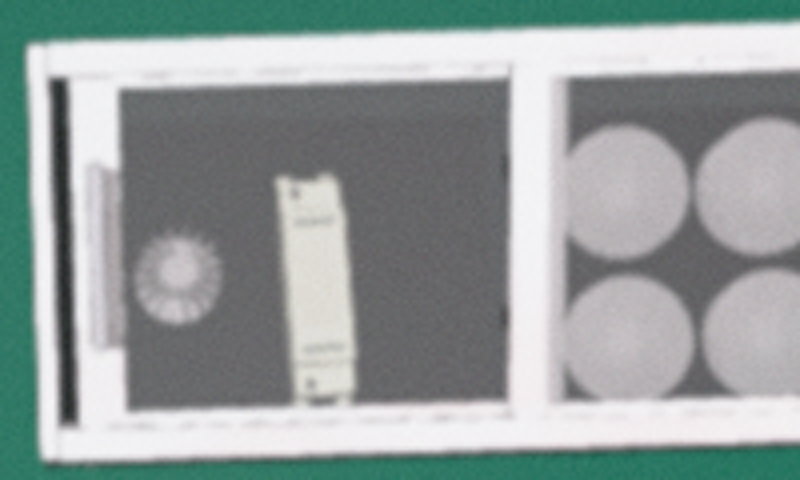

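View pics/b.png

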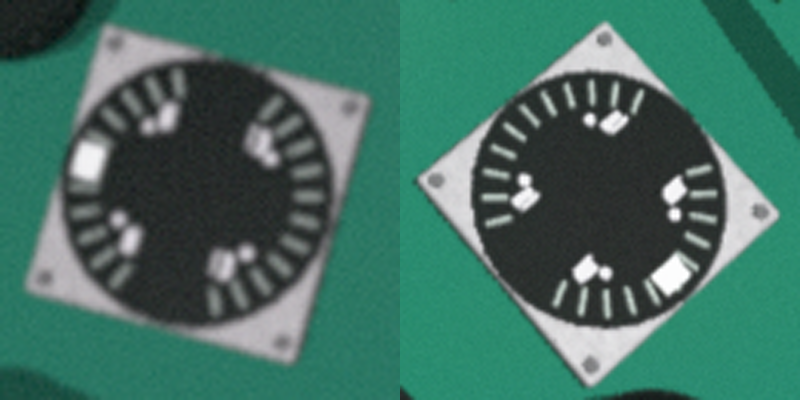

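Left crop: case corners at (45,462) and (28,45), handle bar around (98,255), driver corners roughly (276,178), (338,178), (355,400), (298,400), heat sink (180,268). Right crop: tabs at (165,117), (257,138), (130,238), (222,265) in the top view and (614,122), (525,198), (674,190), (585,268) in the scene view.

```bash
python3 - <<'E'
from h import *
np.set_printoptions(precision=4,suppress=True)
t=cam("top"); s=cam("scene")
A=lambda u,v,z:at("top",255+u/4,95+v/4,z,t)
FL=A(45,462,.117);BL=A(28,45,.187);print("FL,BL",FL,BL,np.linalg.norm((FL-BL)[:2]))
FR=at("top",508.5,204,.117,t);BR=at("top",513,100,.187,t);print("FR,BR",FR,BR,np.linalg.norm((FL-FR)[:2]),np.linalg.norm((BL-BR)[:2]))
ya=lambda d:np.degrees(np.arctan2(d[1],d[0]))
print("case yaw",ya(BL-FL),ya(FL-FR)-90,ya(BL-BR)-90, "centre",(FL+BL+FR+BR)/4)
h1,h2=A(98,167,.192),A(98,345,.162);print("handle",A(98,255,.177),ya(h1-h2),np.linalg.norm((h1-h2)[:2]))
print("sink top",A(180,265,.056))
d=[A(307,178,.036),A(327,402,.036)];print("drv ends",d,ya(d[0]-d[1]),np.linalg.norm((d[0]-d[1])[:2]),(d[0]+d[1])/2)
l,r=A(288,285,.046),A(348,285,.046);print("drv mid",(l+r)/2,np.linalg.norm(l-r))
T=[at("top",130+u/4,135+v/4,.03,t) for u,v in[(165,117),(257,138),(130,238),(222,265)]]
S=[at("scene",290+(u-400)*.325,255+v*.325,.03,s) for u,v in[(614,122),(525,198),(674,190),(585,268)]]
for n,P in(("T",T),("S",S)):print(n,np.mean(P,0));[print(p) for p in P]
print("seat yaw",ya(T[0]-T[2]),ya(T[1]-T[3]))
C=[at("top",130+u/4,135+v/4,.012,t) for u,v in[(105,22),(372,97),(298,365),(24,290)]];print("jig",np.mean(C,0),[ya(C[i]-C[(i+1)%4]) for i in range(4)])
C=[at("scene",290+(u-400)*.325,255+v*.325,.012,s) for u,v in[(606,21),(779,214),(589,387),(416,180)]];print("jigS",np.mean(C,0),[ya(C[i]-C[(i+1)%4]) for i in range(4)])
E
```

```text
FL,BL [0.4136 0.0746 0.117 ] [0.6734 0.0789 0.187 ] 0.259887199246823
FR,BR [ 0.4184 -0.5652  0.117 ] [ 0.6773 -0.5606  0.187 ] 0.6398294689915165 0.6394919465997393
case yaw 0.9356128281174438 0.42946701325519143 0.34963915049561933 centre [ 0.5457 -0.2431  0.152 ]
handle [0.5392 0.0369 0.177 ] -1.1787478203640431 0.10860239062562026
sink top [ 0.5552 -0.0197  0.056 ]
drv ends [array([ 0.6198, -0.1118,  0.036 ]), array([ 0.4598, -0.1214,  0.036 ])] 3.414138584444764 0.16032348779190544 [ 0.5398 -0.1166  0.036 ]
drv mid [ 0.5411 -0.1164  0.046 ] 0.04200575004977341
T [0.5066 0.324  0.03  ]
[0.5587 0.3442 0.03  ]
[0.5424 0.2791 0.03  ]
[0.4729 0.3688 0.03  ]
[0.4525 0.3041 0.03  ]
S [0.5102 0.3251 0.03  ]
[0.4568 0.3061 0.03  ]
[0.5445 0.2797 0.03  ]
[0.476  0.3703 0.03  ]
[0.5633 0.3441 0.03  ]
seat yaw -16.022696402033606 -15.527665508636083
jig [0.507  0.3233 0.012 ] [np.float64(73.03857473880298), np.float64(-15.798273576438136), np.float64(-106.39558829745619), np.float64(163.49941179476843)]
jigS [0.5092 0.3254 0.012 ] [np.float64(-106.79398105694558), np.float64(163.57837260456353), np.float64(73.70772085396307), np.float64(-16.587830193771893)]
```

Estimates agree between both cameras: seat (0.508, 0.3245) at yaw −16°, handle (0.539, 0.037, ~0.176), driver (0.541, −0.117) at yaw 3.4°. I'll go to the handle with tool yaw about 180.5°.

Emit:
carry_out(commands=[{"az": -0.9,"claw": 0},{"az": -0.9,"claw": 0},{"az": -0.92,"claw": 0},{"x": -0.57,"y": -0.99,"claw": 0},{"x": -0.57,"y": -0.99,"claw": 0},{"x": -0.57,"y": -0.99,"claw": 0},{"x": -0.57,"y": -0.99,"claw": 0},{"x": -0.57,"y": -0.99,"claw": 0},{"x": -0.57,"y": -0.99,"claw": 0},{"x": -0.57,"y": -0.99,"claw": 0}])

```text
schema error: expected keys ax, ay, az, x, y, z, claw
```

Emit:
carry_out(commands=[{"x": -0.57,"y": -0.99,"claw": 0},{"x": -0.57,"y": -0.99,"claw": 0},{"x": -0.57,"y": -0.99,"claw": 0},{"x": -0.57,"y": -0.99,"claw": 0},{"x": -0.57,"y": -0.99,"claw": 0},{"x": -0.57,"y": -0.99,"claw": 0},{"x": -0.57,"y": -0.99,"claw": 0},{"x": -0.57,"y": -0.99,"claw": 0},{"x": -0.57,"y": -0.99,"claw": 0},{"x": -0.57,"y": -0.99,"claw": 0}])

```text
schema error: expected keys ax, ay, az, x, y, z, claw
```

Emit:
carry_out(commands=[{"x": -0.57,"y": -0.99,"claw": 0},{"x": -0.57,"y": -0.99,"claw": 0},{"x": -0.57,"y": -0.99,"claw": 0},{"x": -0.57,"y": -0.99,"claw": 0},{"x": -0.3,"y": -0.9,"claw": 0},{"claw": 0},{"claw": 0}])

```text
schema error: expected keys ax, ay, az, x, y, z, claw
```

```bash
python3 - <<'E'
from h import *
np.set_printoptions(precision=4,suppress=True)
s=robot.read_state();print(s["clock"],s["tcp_pos"],s["orientation"],s["wrist_force"])
c=cam("wrist");cv2.imwrite("pics/w1.png",robot.grab_frame("wrist")[:,:,::-1])
print("pred handle",pix("wrist",[.539,.037,.181],c),"tcp",pix("wrist",s["tcp_pos"],c)); print(c)
E
```

```text
0.15 [0.2267 0.5817 0.2302] [-179.8913   -0.0115  158.6972] [ 0.2098 -0.1908  0.1096]
pred handle [-97.0568 665.7383] tcp [274.7651 278.1006]
(array([0.1517, 0.6125, 0.3738]), array([[ 0.3637,  0.8853,  0.2898],
       [ 0.9315, -0.345 , -0.1152],
       [-0.002 ,  0.3119, -0.9501]]), np.float64(342.788125836598), 277.1748545135447, 209.64406150385489)
```

View pics/w1.png

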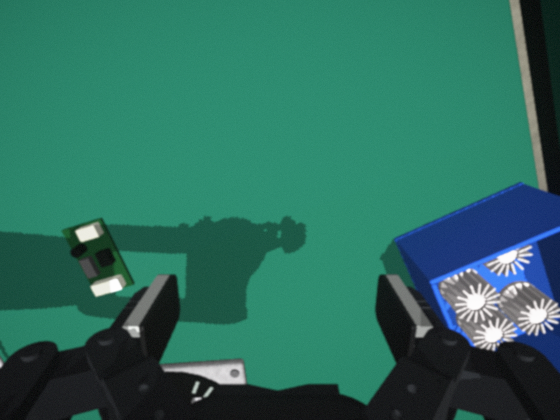

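All three calls were refused because every key has to be present, so the arm hasn't moved and the picture only shows the start pose (board at (98,258), bin at right). I'll resend with full rows.

Emit:
carry_out(commands=[{"ax": 0,"ay": 0,"az": -0.9,"x": 0,"y": 0,"z": 0,"claw": 0},{"ax": 0,"ay": 0,"az": -0.9,"x": 0,"y": 0,"z": 0,"claw": 0},{"ax": 0,"ay": 0,"az": -0.92,"x": 0,"y": 0,"z": 0,"claw": 0},{"ax": 0,"ay": 0,"az": 0,"x": -0.57,"y": -0.99,"z": 0,"claw": 0},{"ax": 0,"ay": 0,"az": 0,"x": -0.57,"y": -0.99,"z": 0,"claw": 0},{"ax": 0,"ay": 0,"az": 0,"x": -0.57,"y": -0.99,"z": 0,"claw": 0},{"ax": 0,"ay": 0,"az": 0,"x": -0.57,"y": -0.99,"z": 0,"claw": 0},{"ax": 0,"ay": 0,"az": 0,"x": -0.57,"y": -0.99,"z": 0,"claw": 0},{"ax": 0,"ay": 0,"az": 0,"x": -0.57,"y": -0.99,"z": 0,"claw": 0},{"ax": 0,"ay": 0,"az": 0,"x": -0.57,"y": -0.99,"z": 0,"claw": 0}])

```text
clock: 1.45
tcp_pos: [0.3284, 0.4089, 0.2311]
orientation: [-180.0, -0.0, -179.5]
wrist_force: [-0.4, -0.3, -0.2]
opening: 1.001
grasp_force: 0.0
```

Emit:
carry_out(commands=[{"ax": 0,"ay": 0,"az": 0,"x": -0.56,"y": -0.99,"z": 0,"claw": 0},{"ax": 0,"ay": 0,"az": 0,"x": -0.56,"y": -0.99,"z": 0,"claw": 0},{"ax": 0,"ay": 0,"az": 0,"x": -0.56,"y": -0.99,"z": 0,"claw": 0},{"ax": 0,"ay": 0,"az": 0,"x": -0.56,"y": -0.99,"z": 0,"claw": 0},{"ax": 0,"ay": 0,"az": 0,"x": -0.56,"y": -0.99,"z": 0,"claw": 0},{"ax": 0,"ay": 0,"az": 0,"x": -0.56,"y": -0.99,"z": 0,"claw": 0},{"ax": 0,"ay": 0,"az": 0,"x": -0.56,"y": -0.99,"z": 0,"claw": 0},{"ax": 0,"ay": 0,"az": 0,"x": -0.56,"y": -0.99,"z": 0,"claw": 0},{"ax": 0,"ay": 0,"az": 0,"x": -0.56,"y": -0.99,"z": 0,"claw": 0},{"ax": 0,"ay": 0,"az": 0,"x": -0.56,"y": -0.99,"z": 0,"claw": 0}])

```text
clock: 2.7
tcp_pos: [0.4704, 0.1626, 0.2311]
orientation: [180.0, -0.0, -179.5]
wrist_force: [0.5, -0.3, -0.1]
opening: 1.0
grasp_force: 0.0
```

Emit:
carry_out(commands=[{"ax": 0,"ay": 0,"az": 0,"x": -0.56,"y": -0.99,"z": 0,"claw": 0},{"ax": 0,"ay": 0,"az": 0,"x": -0.56,"y": -0.99,"z": 0,"claw": 0},{"ax": 0,"ay": 0,"az": 0,"x": -0.56,"y": -0.99,"z": 0,"claw": 0},{"ax": 0,"ay": 0,"az": 0,"x": -0.56,"y": -0.99,"z": 0,"claw": 0},{"ax": 0,"ay": 0,"az": 0,"x": -0.4,"y": -0.8,"z": 0,"claw": 0},{"ax": 0,"ay": 0,"az": 0,"x": 0,"y": 0,"z": 0,"claw": 0}])

```text
clock: 3.45
tcp_pos: [0.5375, 0.044, 0.2312]
orientation: [180.0, -0.0, -179.7]
wrist_force: [0.1, 0.7, 0.4]
opening: 0.998
grasp_force: 0.0
```

```bash
python3 - <<'E'
from h import *
np.set_printoptions(precision=4,suppress=True)
s=robot.read_state();print(s["clock"],s["tcp_pos"],s["orientation"],s["wrist_force"])
c=cam("wrist");cv2.imwrite("pics/w2.png",robot.grab_frame("wrist")[:,:,::-1])
print("pred handle",pix("wrist",[.539,.037,.181],c),pix("wrist",[.597,.037,.196],c),pix("wrist",[.481,.037,.166],c),"drv",[pix("wrist",p,c) for p in([.62,-.112,.036],[.46,-.121,.036])]);np.save("w2.npy",np.array(c,dtype=object),allow_pickle=True)
E
```

```text
3.45 [0.5375 0.044  0.2312] [ 179.9933   -0.0193 -179.6629] [0.0772 0.6663 0.3568]
pred handle [263.4789 238.3882] [263.2214 333.8631] [263.746  139.3615] drv [array([131.9145, 254.3529]), array([100.7998,  99.6511])]
```

View pics/w2.png

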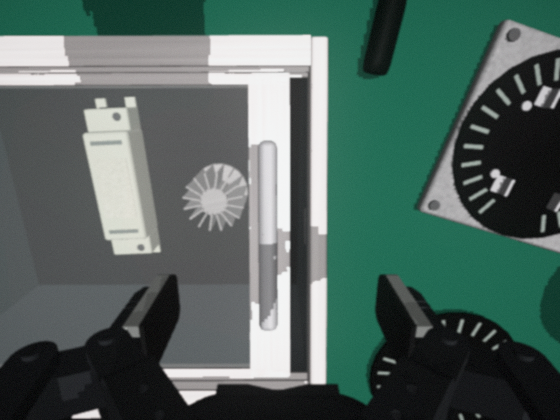

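The wrist view shows the bar from (267,142) to (268,328), so the handle is at y ≈ 0.039 and x ≈ 0.539. The driver is near (117,103)–(132,250) and the heat sink at (213,198). Next I'll go down and pinch.

Emit:
carry_out(commands=[{"ax": 0,"ay": 0,"az": 0,"x": 0,"y": -0.18,"z": 0.8,"claw": 0},{"ax": 0,"ay": 0,"az": 0,"x": 0,"y": 0,"z": 0.8,"claw": 0},{"ax": 0,"ay": 0,"az": 0,"x": 0,"y": 0,"z": 0.8,"claw": 0},{"ax": 0,"ay": 0,"az": 0,"x": 0,"y": 0,"z": 0.45,"claw": 0.4},{"ax": 0,"ay": 0,"az": 0,"x": 0,"y": 0,"z": 0,"claw": 1},{"ax": 0,"ay": 0,"az": 0,"x": 0,"y": 0,"z": 0,"claw": 1},{"ax": 0,"ay": 0,"az": 0,"x": 0,"y": 0,"z": 0,"claw": 1},{"ax": 0,"ay": 0,"az": 0,"x": 0,"y": 0,"z": 0,"claw": 1}], grip_force=40)

```text
clock: 4.5
tcp_pos: [0.538, 0.0401, 0.1614]
orientation: [-180.0, 0.1, -179.5]
wrist_force: [0.3, -1.0, 3.8]
opening: 0.128
grasp_force: 41.3
```

Emit:
carry_out(commands=[{"ax": 0,"ay": 0,"az": 0,"x": 0,"y": -0.4,"z": 0,"claw": 1},{"ax": 0,"ay": 0,"az": 0,"x": 0,"y": -0.8,"z": 0,"claw": 1},{"ax": 0,"ay": 0,"az": 0,"x": 0,"y": -0.99,"z": 0,"claw": 1},{"ax": 0,"ay": 0,"az": 0,"x": 0,"y": -0.99,"z": 0,"claw": 1},{"ax": 0,"ay": 0,"az": 0,"x": 0,"y": -0.99,"z": 0,"claw": 1},{"ax": 0,"ay": 0,"az": 0,"x": 0,"y": -0.99,"z": 0,"claw": 1},{"ax": 0,"ay": 0,"az": 0,"x": 0,"y": -0.99,"z": 0,"claw": 1},{"ax": 0,"ay": 0,"az": 0,"x": 0,"y": -0.99,"z": 0,"claw": 1},{"ax": 0,"ay": 0,"az": 0,"x": 0,"y": -0.99,"z": 0,"claw": 1},{"ax": 0,"ay": 0,"az": 0,"x": 0,"y": -0.8,"z": 0,"claw": 1}])

```text
clock: 5.75
tcp_pos: [0.5399, -0.1838, 0.1614]
orientation: [180.0, 0.2, -179.6]
wrist_force: [1.4, 3.6, 5.2]
opening: 0.126
grasp_force: 41.5
```

Emit:
carry_out(commands=[{"ax": 0,"ay": 0,"az": 0,"x": 0,"y": -0.4,"z": 0,"claw": 1},{"ax": 0,"ay": 0,"az": 0,"x": 0,"y": -0.3,"z": 0,"claw": 1},{"ax": 0,"ay": 0,"az": 0,"x": 0,"y": -0.2,"z": 0,"claw": 1},{"ax": 0,"ay": 0,"az": 0,"x": 0,"y": -0.2,"z": 0,"claw": 1},{"ax": 0,"ay": 0,"az": 0,"x": 0,"y": 0,"z": 0,"claw": 1}])

```text
clock: 6.38
tcp_pos: [0.5402, -0.2113, 0.1614]
orientation: [-179.9, 0.2, -179.6]
wrist_force: [1.6, 0.2, 5.3]
opening: 0.128
grasp_force: 41.5
```

Emit:
carry_out(commands=[{"ax": 0,"ay": 0,"az": 0,"x": 0,"y": -0.15,"z": 0,"claw": 1},{"ax": 0,"ay": 0,"az": 0,"x": 0,"y": -0.15,"z": 0,"claw": 1},{"ax": 0,"ay": 0,"az": 0,"x": 0,"y": -0.1,"z": 0,"claw": 1}])

```text
clock: 6.75
tcp_pos: [0.5402, -0.2205, 0.1613]
orientation: [-180.0, 0.2, -179.6]
wrist_force: [1.8, 1.1, 5.8]
opening: 0.128
grasp_force: 41.6
```

Emit:
carry_out(commands=[{"ax": 0,"ay": 0,"az": 0,"x": 0,"y": -0.12,"z": 0,"claw": 1},{"ax": 0,"ay": 0,"az": 0,"x": 0,"y": -0.12,"z": 0,"claw": 1},{"ax": 0,"ay": 0,"az": 0,"x": 0,"y": -0.12,"z": 0,"claw": 1}])

```text
clock: 7.12
tcp_pos: [0.5402, -0.2223, 0.1613]
orientation: [179.1, 0.1, -179.6]
wrist_force: [0.8, 23.5, 14.3]
opening: 0.128
grasp_force: 42.6
```

The stop is reached: 23 N at y = −0.222. I'll relax the push, release and rise, then move over the driver.

Emit:
carry_out(commands=[{"ax": 0,"ay": 0,"az": 0,"x": 0,"y": 0.32,"z": 0,"claw": 1},{"ax": 0,"ay": 0,"az": 0,"x": 0,"y": 0,"z": 0,"claw": 0.6},{"ax": 0,"ay": 0,"az": 0,"x": 0,"y": 0,"z": 0,"claw": 0.3},{"ax": 0,"ay": 0,"az": 0,"x": 0,"y": 0,"z": 0,"claw": 0.3},{"ax": 0,"ay": 0,"az": 0,"x": 0,"y": 0,"z": -1,"claw": 0.3},{"ax": 0,"ay": 0,"az": 0,"x": 0,"y": 0,"z": -1,"claw": 0.3},{"ax": 0,"ay": 0,"az": 0,"x": 0,"y": 0.6,"z": -1,"claw": 0.2},{"ax": 0,"ay": 0,"az": 0,"x": 0,"y": 0.99,"z": -0.2,"claw": 0.2},{"ax": 0,"ay": 0,"az": 0,"x": 0,"y": 0.99,"z": 0,"claw": 0.2},{"ax": 0,"ay": 0,"az": 0,"x": 0,"y": 0.99,"z": 0,"claw": 0.2}])

```text
clock: 8.38
tcp_pos: [0.5382, -0.1316, 0.2399]
orientation: [180.0, -0.0, -179.6]
wrist_force: [0.3, 0.6, 0.7]
opening: 0.8
grasp_force: 0.0
```

Emit:
carry_out(commands=[{"ax": 0,"ay": 0,"az": 0,"x": 0,"y": 0.6,"z": 0,"claw": 0.2},{"ax": 0,"ay": 0,"az": 0,"x": -0.4,"y": 0,"z": 0,"claw": 0.2},{"ax": 0,"ay": 0,"az": 0,"x": 0,"y": 0,"z": 0,"claw": 0.2}])

```text
clock: 8.75
tcp_pos: [0.5492, -0.1177, 0.2401]
orientation: [-180.0, 0.0, -179.6]
wrist_force: [-0.8, -0.2, 0.0]
opening: 0.798
grasp_force: 0.0
```

```bash
python3 - <<'E'
from h import *
np.set_printoptions(precision=4,suppress=True)
s=robot.read_state();print(s["clock"],s["tcp_pos"],s["orientation"],s["wrist_force"])
c=cam("wrist");cv2.imwrite("pics/w3.png",robot.grab_frame("wrist")[:,:,::-1])
import pickle;pickle.dump(c,open("w3.pkl","wb"))
E
```

```text
8.75 [ 0.5492 -0.1177  0.2401] [-179.9615    0.0266 -179.5525] [-0.7886 -0.1801  0.0382]
```

View pics/w3.png

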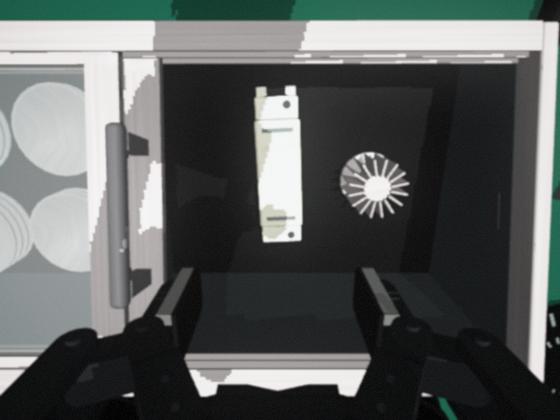

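The driver's top spans roughly (256–299, row 121) to (262–302, row 240), with near ears at row 86; the heat sink is at (375,187), well clear. The door handle sits at (117,215), against the right door's edge.

```bash
python3 - <<'E'
from h import *
import pickle
np.set_printoptions(precision=4,suppress=True)
c=pickle.load(open("w3.pkl","rb")); A=lambda u,v,z:at("",u,v,z,c)
n=[A(256,121,.046),A(299,120,.046)];f=[A(261.5,225,.046),A(302,224,.046)]
m=lambda a:np.mean(a,0)
d=m(f)-m(n);print(n,f,"yaw",np.degrees(np.arctan2(d[1],d[0])),"len",np.linalg.norm(d))
e0,e1=A(277,97,.036),A(282,242,.036);print("ends",e0,e1,"ctr",(e0+e1)/2,np.linalg.norm(e1-e0))
print("sink",A(377,188,.056))
e0,e1=A(276,86,.02),A(282,242,.036);print("ear",e0)
E
```

```text
[array([ 0.4906, -0.1371,  0.046 ]), array([ 0.4894, -0.096 ,  0.046 ])] [array([ 0.5968, -0.1325,  0.046 ]), array([ 0.5953, -0.0899,  0.046 ])] yaw 2.856312060220961 len 0.10617094159525425
ends [ 0.4687 -0.1172  0.036 ] [ 0.6204 -0.1105  0.036 ] ctr [ 0.5445 -0.1139  0.036 ] 0.15186014873680745
sink [ 0.5531 -0.018   0.056 ]
ear [ 0.4583 -0.1183  0.02  ]
```

Emit:
carry_out(commands=[{"ax": 0,"ay": 0,"az": -0.3,"x": 0.23,"y": 0.15,"z": 0,"claw": 0.2},{"ax": 0,"ay": 0,"az": 0,"x": 0,"y": 0,"z": 1,"claw": 0.2},{"ax": 0,"ay": 0,"az": 0,"x": 0,"y": 0,"z": 1,"claw": 0.2},{"ax": 0,"ay": 0,"az": 0,"x": 0,"y": 0,"z": 1,"claw": 0.2},{"ax": 0,"ay": 0,"az": 0,"x": 0,"y": 0,"z": 1,"claw": 0.2},{"ax": 0,"ay": 0,"az": 0,"x": 0,"y": 0,"z": 1,"claw": 0.2},{"ax": 0,"ay": 0,"az": 0,"x": 0,"y": 0,"z": 1,"claw": 0.2},{"ax": 0,"ay": 0,"az": 0,"x": 0,"y": 0,"z": 0.6,"claw": 0.2},{"ax": 0,"ay": 0,"az": 0,"x": 0,"y": 0,"z": 0,"claw": 0.2}])

```text
clock: 9.93
tcp_pos: [0.5415, -0.1133, 0.0737]
orientation: [179.9, -0.2, -177.2]
wrist_force: [-0.8, 0.9, 0.1]
opening: 0.798
grasp_force: 0.0
```

Emit:
carry_out(commands=[{"ax": 0,"ay": 0,"az": 0,"x": -0.08,"y": 0,"z": 0.6,"claw": 0.2},{"ax": 0,"ay": 0,"az": 0,"x": 0,"y": 0,"z": 0.6,"claw": 0.2},{"ax": 0,"ay": 0,"az": 0,"x": 0,"y": 0,"z": 0.5,"claw": 0.2},{"ax": 0,"ay": 0,"az": 0,"x": 0,"y": 0,"z": 0.4,"claw": 0.2},{"ax": 0,"ay": 0,"az": 0,"x": 0,"y": 0,"z": 0.25,"claw": 0.2},{"ax": 0,"ay": 0,"az": 0,"x": 0,"y": 0,"z": 0,"claw": 0.2}])

```text
clock: 10.68
tcp_pos: [0.5442, -0.1129, 0.0157]
orientation: [180.0, -0.1, -177.1]
wrist_force: [0.0, -0.2, -0.1]
opening: 0.801
grasp_force: 0.0
```

Emit:
carry_out(commands=[{"ax": 0,"ay": 0,"az": 0,"x": 0,"y": 0,"z": 0,"claw": 0.4},{"ax": 0,"ay": 0,"az": 0,"x": 0,"y": 0,"z": 0,"claw": 0.6},{"ax": 0,"ay": 0,"az": 0,"x": 0,"y": 0,"z": 0,"claw": 1},{"ax": 0,"ay": 0,"az": 0,"x": 0,"y": 0,"z": 0,"claw": 1},{"ax": 0,"ay": 0,"az": 0,"x": 0,"y": 0,"z": 0,"claw": 1}], grip_force=50)

```text
clock: 11.3
tcp_pos: [0.5456, -0.1136, 0.0173]
orientation: [-179.9, 0.1, -177.1]
wrist_force: [0.4, -0.5, 5.9]
opening: 0.51
grasp_force: 53.6
```

Emit:
carry_out(commands=[{"ax": 0,"ay": 0,"az": 0,"x": 0,"y": 0,"z": -0.3,"claw": 1},{"ax": 0,"ay": 0,"az": 0,"x": 0,"y": 0,"z": -0.6,"claw": 1},{"ax": 0,"ay": 0,"az": 0,"x": 0,"y": 0,"z": -0.8,"claw": 1},{"ax": 0,"ay": 0,"az": 0,"x": 0,"y": 0,"z": -0.8,"claw": 1},{"ax": 0,"ay": 0,"az": 0,"x": 0,"y": 0,"z": -0.8,"claw": 1},{"ax": 0,"ay": 0,"az": 0,"x": 0,"y": 0,"z": -0.8,"claw": 1},{"ax": 0,"ay": 0,"az": 0,"x": 0,"y": 0,"z": -0.8,"claw": 1},{"ax": 0,"ay": 0,"az": 0,"x": 0,"y": 0,"z": -0.8,"claw": 1},{"ax": 0,"ay": 0,"az": 0,"x": 0,"y": 0,"z": -0.8,"claw": 1},{"ax": 0,"ay": 0,"az": 0,"x": 0,"y": 0,"z": -0.8,"claw": 1}])

```text
clock: 12.55
tcp_pos: [0.5444, -0.1129, 0.2007]
orientation: [-180.0, 0.0, -177.1]
wrist_force: [-0.9, -0.4, -2.9]
opening: 0.505
grasp_force: 52.7
```

Held, about 0.3 kg. Next I rise further, turn to the bracket's yaw and cross to the seat.

Emit:
carry_out(commands=[{"ax": 0,"ay": 0,"az": 0.4,"x": 0,"y": 0,"z": -0.7,"claw": 1},{"ax": 0,"ay": 0,"az": 0.8,"x": 0,"y": 0,"z": -0.7,"claw": 1},{"ax": 0,"ay": 0,"az": 0.8,"x": 0,"y": 0,"z": -0.4,"claw": 1},{"ax": 0,"ay": 0,"az": 0.36,"x": 0,"y": 0,"z": 0,"claw": 1},{"ax": 0,"ay": 0,"az": 0,"x": 0.2,"y": 0.5,"z": 0,"claw": 1},{"ax": 0,"ay": 0,"az": 0,"x": 0.35,"y": 0.9,"z": 0,"claw": 1},{"ax": 0,"ay": 0,"az": 0,"x": 0.35,"y": 0.9,"z": 0,"claw": 1},{"ax": 0,"ay": 0,"az": 0,"x": 0.35,"y": 0.9,"z": 0,"claw": 1},{"ax": 0,"ay": 0,"az": 0,"x": 0.35,"y": 0.9,"z": 0,"claw": 1},{"ax": 0,"ay": 0,"az": 0,"x": 0.35,"y": 0.9,"z": 0,"claw": 1}])

```text
clock: 13.8
tcp_pos: [0.5313, 0.0223, 0.244]
orientation: [180.0, -0.0, 164.1]
wrist_force: [0.1, -0.1, -2.2]
opening: 0.505
grasp_force: 52.8
```

Emit:
carry_out(commands=[{"ax": 0,"ay": 0,"az": 0,"x": 0.35,"y": 0.9,"z": 0,"claw": 1},{"ax": 0,"ay": 0,"az": 0,"x": 0.35,"y": 0.9,"z": 0,"claw": 1},{"ax": 0,"ay": 0,"az": 0,"x": 0.35,"y": 0.9,"z": 0,"claw": 1},{"ax": 0,"ay": 0,"az": 0,"x": 0.35,"y": 0.9,"z": 0,"claw": 1},{"ax": 0,"ay": 0,"az": 0,"x": 0.35,"y": 0.9,"z": 0,"claw": 1},{"ax": 0,"ay": 0,"az": 0,"x": 0.35,"y": 0.9,"z": 0,"claw": 1},{"ax": 0,"ay": 0,"az": 0,"x": 0.35,"y": 0.9,"z": 0,"claw": 1},{"ax": 0,"ay": 0,"az": 0,"x": 0.35,"y": 0.9,"z": 0,"claw": 1},{"ax": 0,"ay": 0,"az": 0,"x": 0.2,"y": 0.6,"z": 0,"claw": 1},{"ax": 0,"ay": 0,"az": 0,"x": 0,"y": 0,"z": 0,"claw": 1}])

```text
clock: 15.05
tcp_pos: [0.5134, 0.2296, 0.2439]
orientation: [-180.0, -0.0, 164.1]
wrist_force: [0.6, -1.2, -1.9]
opening: 0.503
grasp_force: 52.7
```

Emit:
carry_out(commands=[{"ax": 0,"ay": 0,"az": 0,"x": 0.31,"y": 0.9,"z": 0,"claw": 1},{"ax": 0,"ay": 0,"az": 0,"x": 0.31,"y": 0.9,"z": 0.3,"claw": 1},{"ax": 0,"ay": 0,"az": 0,"x": 0.31,"y": 0.9,"z": 0.5,"claw": 1},{"ax": 0,"ay": 0,"az": 0,"x": 0.32,"y": 0.9,"z": 0.8,"claw": 1},{"ax": 0,"ay": 0,"az": 0,"x": 0,"y": 0,"z": 0.9,"claw": 1},{"ax": 0,"ay": 0,"az": 0,"x": 0,"y": 0,"z": 0.9,"claw": 1},{"ax": 0,"ay": 0,"az": 0,"x": 0,"y": 0,"z": 0.9,"claw": 1},{"ax": 0,"ay": 0,"az": 0,"x": 0,"y": 0,"z": 0.4,"claw": 1},{"ax": 0,"ay": 0,"az": 0,"x": 0,"y": 0,"z": 0.2,"claw": 1},{"ax": 0,"ay": 0,"az": 0,"x": 0,"y": 0,"z": 0,"claw": 1}])

```text
clock: 16.3
tcp_pos: [0.5092, 0.3237, 0.1218]
orientation: [180.0, 0.0, 164.0]
wrist_force: [0.1, 0.1, -3.0]
opening: 0.505
grasp_force: 52.7
```

```bash
python3 - <<'E'
from h import *
np.set_printoptions(precision=4,suppress=True)
s=robot.read_state();print(s["clock"],s["tcp_pos"],s["orientation"],s["wrist_force"])
c=cam("wrist");cv2.imwrite("pics/w4.png",robot.grab_frame("wrist")[:,:,::-1])
import pickle;pickle.dump(c,open("w4.pkl","wb"))
Rz=R.from_euler("z",-16,degrees=True).as_matrix()
for sx in(-46,46):
  for sy in(-29.5,29.5):
    print(sx,sy,pix("",[.508,.3245,.03]+Rz@[sx/1e3,sy/1e3,0],c))
z=s["tcp_pos"][2]-.0093
for sx in(-76,-55):
  for sy in(-22,22):
    print("drv",sx,sy,pix("",[*s["tcp_pos"][:2],z+.038-.01*(sx==-76)]+Rz@[sx/1e3,sy/1e3,0],c))
E
```

```text
16.3 [0.5092 0.3237 0.1218] [179.9825   0.0296 163.963 ] [ 0.1062  0.0818 -3.013 ]
-46 -29.5 [232.7757 148.9083]
-46 29.5 [319.2076 148.8149]
46 -29.5 [237.7596 269.5678]
46 29.5 [314.7335 269.4882]
drv -76 -22 [210.742  112.2473]
drv -76 22 [336.3052 112.1098]
drv -55 -22 [209.1477 177.2998]
drv -55 22 [337.8571 177.162 ]
```

View pics/w4.png

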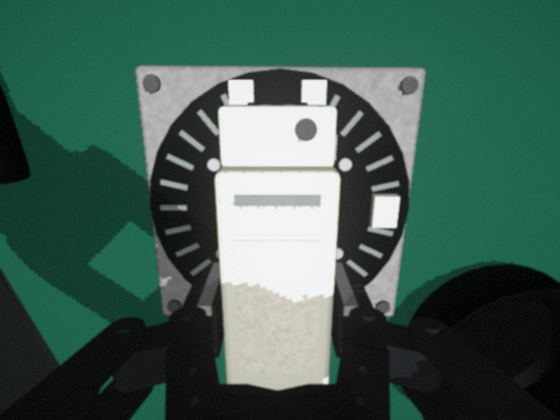

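The driver (cols 215–340) is centred over the disc (cols 151–409) and aligned with the jig's edges, with the offset at about 1–3 mm. Next I'll lower it slowly.

Emit:
carry_out(commands=[{"ax": 0,"ay": 0,"az": 0,"x": -0.05,"y": 0.05,"z": 0.8,"claw": 1},{"ax": 0,"ay": 0,"az": 0,"x": 0,"y": 0,"z": 0.8,"claw": 1},{"ax": 0,"ay": 0,"az": 0,"x": 0,"y": 0,"z": 0.7,"claw": 1},{"ax": 0,"ay": 0,"az": 0,"x": 0,"y": 0,"z": 0.5,"claw": 1},{"ax": 0,"ay": 0,"az": 0,"x": 0,"y": 0,"z": 0.3,"claw": 1},{"ax": 0,"ay": 0,"az": 0,"x": 0,"y": 0,"z": 0.2,"claw": 1},{"ax": 0,"ay": 0,"az": 0,"x": 0,"y": 0,"z": 0.2,"claw": 1},{"ax": 0,"ay": 0,"az": 0,"x": 0,"y": 0,"z": 0,"claw": 1}])

```text
clock: 17.35
tcp_pos: [0.5103, 0.3246, 0.0338]
orientation: [-180.0, -0.0, 164.0]
wrist_force: [-0.9, -0.4, -3.0]
opening: 0.505
grasp_force: 52.8
```

Emit:
carry_out(commands=[{"ax": 0,"ay": 0,"az": 0,"x": 0,"y": 0,"z": 0.1,"claw": 1},{"ax": 0,"ay": 0,"az": 0,"x": 0,"y": 0,"z": 0.1,"claw": 1},{"ax": 0,"ay": 0,"az": 0,"x": 0,"y": 0,"z": 0.08,"claw": 1},{"ax": 0,"ay": 0,"az": 0,"x": 0,"y": 0,"z": 0,"claw": 1}])

```text
clock: 17.85
tcp_pos: [0.5105, 0.3247, 0.0273]
orientation: [180.0, 0.0, 164.0]
wrist_force: [-0.9, -0.2, 1.1]
opening: 0.504
grasp_force: 53.1
```

Contact: the force changed from −3 to +1.1 N. I'll release and rise.

Emit:
carry_out(commands=[{"ax": 0,"ay": 0,"az": 0,"x": 0,"y": 0,"z": 0,"claw": 0.4},{"ax": 0,"ay": 0,"az": 0,"x": 0,"y": 0,"z": 0,"claw": 0.2},{"ax": 0,"ay": 0,"az": 0,"x": 0,"y": 0,"z": 0,"claw": 0.2},{"ax": 0,"ay": 0,"az": 0,"x": 0,"y": 0,"z": -0.4,"claw": 0.2},{"ax": 0,"ay": 0,"az": 0,"x": 0,"y": 0,"z": -0.8,"claw": 0.2},{"ax": 0,"ay": 0,"az": 0,"x": 0,"y": 0,"z": -1,"claw": 0.2},{"ax": 0,"ay": 0,"az": 0,"x": 0,"y": 0,"z": -1,"claw": 0.2},{"ax": 0,"ay": 0,"az": 0,"x": 0,"y": 0,"z": -1,"claw": 0.2},{"ax": 0,"ay": 0,"az": 0,"x": 0,"y": 0,"z": -1,"claw": 0.2},{"ax": 0,"ay": 0,"az": 0,"x": 0,"y": 0,"z": -1,"claw": 0.2}])

```text
clock: 19.1
tcp_pos: [0.5108, 0.3249, 0.1847]
orientation: [179.9, 0.1, 164.0]
wrist_force: [0.5, -0.0, 0.5]
opening: 0.799
grasp_force: 0.0
```

Emit:
carry_out(commands=[{"ax": 0,"ay": 0,"az": 0,"x": 0.8,"y": 0,"z": -1,"claw": 0.2},{"ax": 0,"ay": 0,"az": 0,"x": 0.8,"y": 0,"z": -0.5,"claw": 0.2},{"ax": 0,"ay": 0,"az": 0,"x": 0,"y": 0,"z": 0,"claw": 0.2},{"ax": 0,"ay": 0,"az": 0,"x": 0,"y": 0,"z": 0,"claw": 0.2}])

```text
clock: 19.6
tcp_pos: [0.4723, 0.3355, 0.2197]
orientation: [180.0, 0.1, 164.0]
wrist_force: [-0.1, 0.1, 0.2]
opening: 0.797
grasp_force: 0.0
```

```bash
python3 - <<'E'
from h import *
w=robot.grab_frame("wrist")[:,:,::-1];t=robot.grab_frame("top")[95:215,255:515,::-1];s=robot.grab_frame("scene")[:,:,::-1]
a=cv2.resize(w,(400,300));b=cv2.resize(s,(400,300));c=cv2.resize(t,None,fx=2.4,fy=2.4)
o=np.zeros((590,800,3),np.uint8);o[:300,:400]=a;o[:300,400:]=b;o[300:300+c.shape[0],:c.shape[1]]=c
cv2.imwrite("pics/end.png",o);print(robot.read_state()["tcp_pos"])
E
```

```text
[0.47203217 0.3351435  0.21845872]
```

View pics/end.png

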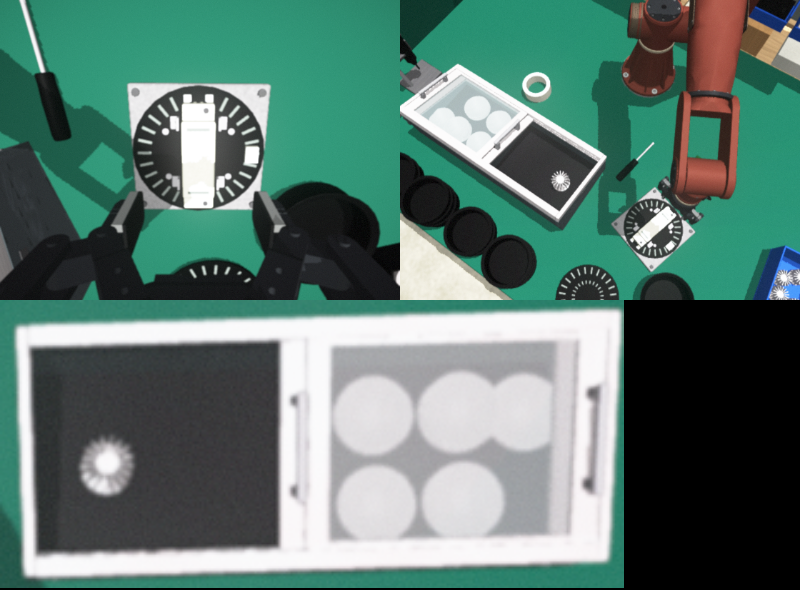

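The driver lies centred between the four tabs (198,153 in the composite), the left door is fully open with its handle against the right door's edge (300,445), and the right door is shut. The bystanders are where they were.

```bash
python3 -c "
from plant import robot
print(robot.sign_off())"
```

```text
the job is handed in; nothing more can be done
None
```

The job is handed in at about 20 s of the 56 s allowed: the left door is open to its stop with the right door shut, and the driver lies flat between the bracket's tabs, released; the final pictures agree, but sign-off returned no verdict.

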